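# Unpin the inspection lamp and hold it shining into an open junction box

### The arm

A 6-joint arm with a two-finger parallel gripper is mounted at the origin on the work surface. World frame = base frame: x ahead of the robot, y to its left, z up, the work surface at z = 0. Lengths are in m, angles in degrees, forces in N, time in s.
With the tool pointing down it reaches from about 0.225 to 0.725 m from the base axis. Payload 3.1 kg.
Tool frame: the origin (TCP) lies at the very end of the fingers, on their centre line; the grasp point (between the pads) lies 19 mm behind it; y points along the fingers, x is the direction in which the jaws open and shut, and the axes are right-handed (so a half turn about y gives the same grasp; the last joint's range is limited). The gripper opens to 85 mm and grips with 20 to 120 N. Pads are 22 mm wide; open, the fingers measure 114 mm over their backs; the gripper's body (76 mm by 85 mm) begins 54 mm behind the grasp point. The pads swing forward as they close: fully open they stand 13 mm farther back than shut.
Start: joints at [65.271, 2.75, 5.684, 92.934, 0, 82.678], TCP at [0.157, 0.501, 0.231] pointing down, gripper open.
Joint ranges: [-166.93, 166.93], [-56.73, 111.36], [-69.38, 81.34], [-121.58, 131.49], [-85.45, 84.26], [-180, 180]. Speed limits (degrees/s): [159.86, 159.86, 180, 180, 180, 180].

### API

Orientations are given as [roll, pitch, yaw] about the fixed x, y, z axes, in that order (R = Rz(yaw) Ry(pitch) Rx(roll)).
In Python, from station import arm gives the robot as it stands.
- The arm moves only by the tool arm_command, never from a script. Its arguments are lists of equal length, an entry for each row: "grip": the finger opening in mm, from 0 to 85.4; "delta_pos": the shift along the tool's x, y, z as a fraction of full scale, a list of three; "twist": the turn, a rotation vector about the tool's x, y, z as a fraction of full scale, a list of three. A call has 1 to 8 rows; each row shifts and turns the commanded pose from where the row before left it, along the tool's axes as they then stand; what a row does not reach is not made up. Full scale, the value 1, is 0.15 m for a shift and pi/2 rad for a turn. A row lasts 1/12 s, in which the tool goes at most 41.7 mm and 7.16 degrees, less where a joint would pass 70% of its speed; a pose out of reach is approached as far as the arm can. A call with a number of a shift or a turn outside -1 to 1 is refused whole. A call with a gripper value outside its range is refused whole. The fingers move at their own pace and stop on an object; "force" is the grip in N (left out, the last holds). Time passes only in rows, so rows that do not move let the fingers close. It gives the time, the measured TCP pose, the force and the opening at its end, in the units of the state.
- arm.get_state(): the state, without advancing time (a new reading comes with each control period).
- arm.camera(name): name is "side" or "top"; returns a dict with "color" (400x640x3 uint8, red, green, blue), "z_map" (400x640 float32, m along the optical axis (not along the pixel's ray), 0 where there is no reading), "fx", "fy", "cx", "cy" (pixels), "R" (3x3) and "t" (3): a world point X has camera coordinates R X + t. Camera axes: x right, y down, z forward; pixel columns grow to the right and rows downward; lengths in m; the calibration is good to about 2 mm. A picture is of the moment at which its call begins.
- arm.close_job(): hands the job in, once; it reports no verdict.
Trained networks look in the newest picture that a camera, given by its name, has taken for a name from the list of things; names that differ only in an ending like _2 or _b are one class to them, and where a whole thing is asked for, a point or a joint stands for the part that bears it (a point fixed in the world has none). Each returns a list of dicts, best first, with "conf" (0 to 1); they miss things now and then, are a little off and sometimes report something else, mostly with a low value. They report only what shows in the picture. A call takes as long as a camera call. They do not tell look-alikes from the thing itself.
- arm.search_frame(camera, label): "location" ([row, column] in pixels, amid what is visible of it).
- arm.masks_of(camera, label): "mask" (400x640 bool, what is visible of it) and "location" ([row, column] in pixels, amid what is visible of it).
- arm.tip_of(camera, label): "location" ([row, column] in pixels: a listed point, or the origin of a listed thing).
The state is a dict: "t": time; "joints": joint angles; "qvel": joint speeds; "effort": joint torques, N m; "tcp_pos": TCP position; "orientation": TCP orientation; "contact_force": force on the tool from outside, world axes, zero at the start; "wrist_torque": the same for the moment, N m; "gripper_width": opening from 0.0 (shut) to 1.0 (fully open).
Only numpy, scipy, OpenCV 4.12 (cv2) and the standard library are available. Lean on these libraries where they do the work, as an engineer would, in place of code of your own. Each camera call takes 0.05 s, during which the arm holds its last target.

### The job

Pull the red-knobbed locking pin out of the lamp dock and park it, let go, in the yellow notch at the dock's side, knob still to the same side as before. Then draw the orange inspection lamp up out of the dock, tip it over and hold it up so that its lens shines squarely into the open junction box, at the middle of the white terminal block, from about 10 cm away. Finish while still holding the lamp steady there, touching nothing with it, and leave the junction box and the other things on the bench undisturbed.

Things in the scene. Friction and masses are not known exactly. Their poses are not given: they have to be found in the camera images.
- dock: Steel lamp dock screwed to the bench, base plate 150 x 150 x 8 mm. Origin on the bench on the axis of the lamp's socket; z up; -x is the side where the pin's knob sticks out, roughly towards the robot. Socket 44 mm square, floor 8 mm up, +-y walls 42 mm high, two grey cheeks (+-x, outer faces x = -36 and +30 mm) 75 mm high.
- bore (a point): Middle of the 11 mm square level bore that runs along the dock's x through both cheeks, 60 mm above the bench and 19 mm to +y of the dock's origin. The pin in it lies over the shoulder of the lamp's head and locks the lamp. Axes as the dock's.
- notch (a point): On the floor of the yellow side notch, mid-length and mid-width: a straight open-topped groove along the dock's x, 54 mm long, 14 mm wide, 12 mm deep, floor 40 mm above the bench, walls 8 mm thick; 62 mm to +y of the dock's origin, 31 mm to -x. A parked pin's axis lies 4 mm above this point, its knob's centre about 49 mm to -x of it, clear of the groove's end. Axes as the dock's.
- pin_knob (a point): Centre of the locking pin's red knob (pin loose, 50 g): round, 26 mm in diameter, 24 mm long, axis level. x runs from the knob along the steel shank, 8 mm in diameter, which ends in a short taper 114 mm from this point. At the start this is 80 mm to -x of the dock's origin; the pin must be drawn about 90 mm straight along the dock's -x to come free.
- lamp_mid (a point): Middle of the loose round inspection lamp (about 0.24 kg, 160 mm long). z runs along its axis to the tail, lens at the -z end. From the lens: black head 40 mm in diameter, 46 long; neck 22 mm, 26 long; orange handle 26 mm, 88 long. It starts upright in the dock, lens down, lens 8 mm and tail 168 mm up, 2 mm play all round; the lens must rise past the cheeks.
- terminals (a point): Middle of the top face of the white terminal block (24 x 70 mm) inside the grey open junction box (110 x 150 mm, long side along y), 22 mm below the box's rim. z is the outward normal of the box's open front, which leans back so that it faces up and roughly towards the robot, 24 to 41 degrees from the vertical. The lamp should shine along -z of this point.
- stand: Steel stand (base 120 x 110 x 8 mm, round post) fixed to the bench, carrying the junction box on a stiff tilting joint. Origin under the base's centre, z up.
- lamp: The lamp's body; origin at the centre of its lens, z to the tail.
- pin: The pin's body; same point and axes as pin_knob.
- carton: Bystander: small cardboard carton 90 x 120 x 55 mm, origin under its centre.
- tape: Bystander: blue roll of tape, 72 mm in diameter, 19 mm high, lying flat, origin under its centre.
- screwdriver: Bystander: screwdriver lying on the bench.
- cover: Bystander: grey cover plate of the junction box, 110 x 150 x 8 mm, lying flat, origin under its centre.
Mind the look-alikes: they are no part of the job. There is more than one size of the stand; the job needs the smaller. What is shaped like the lamp but blue or purple is not meant.

How it is judged:
By the outcome, as a careful person would: the job done as asked, in the order asked, and still so for the second after the job is handed in, while the arm keeps its last pose, push and grip.
It also fails if it takes over 54 s, if anything falls off the work surface, if the arm or the gripper's body presses on something with over 40 N, if the wrist force passes 120 N, or if a joint passes its speed limit or range.

## Working session

There is one attempt and no reset: what is moved stays moved. The work goes in short steps, Python scripts to look and compute and a tool call to move; the robot and the scene stay as the last step left them, time stands still between calls to the robot, and variables do not carry over. Pictures are saved under pics/ and viewed, and the job is handed in when it is done.

Besides the shell and the picture viewer there is one more tool, called as name(argument=value, ...) on one line, values as JSON. arm_command: Moves the arm, as the interface text tells. Its arguments: {"type":"object","properties":{"grip":{"type":"array","items":{"type":"number"}},"delta_pos":{"type":"array","items":{"type":"array","items":{"type":"number","minimum":-1,"maximum":1}}},"twist":{"type":"array","items":{"type":"array","items":{"type":"number","minimum":-1,"maximum":1}}},"force":{"type":"number"}},"required":["grip","delta_pos","twist"]}

```bash
ls; mkdir -p pics; python3 - <<'E'
from station import arm
import cv2,numpy as np
print(arm.get_state())
for n in ("side","top"):
    c=arm.camera(n); cv2.imwrite(f"pics/{n}0.png",c["color"][:,:,::-1]); print(n,c["fx"],c["cx"],c["cy"],c["R"],c["t"])
    np.savez(f"{n}0.npz",**c)
E
```

```text
pics
{'t': 0.0, 'joints': array([ 6.52705166e+01,  2.79422327e+00,  5.59258630e+00,  9.29314482e+01,
       -8.93254761e-04,  8.26779160e+01]), 'qvel': array([ 0.02164291, -0.02237352,  0.12877995, -0.02650859, -0.05874546,
       -0.00115724]), 'effort': array([-1.17941017e-03, -3.38784921e+01,  3.20014501e+01,  2.05832999e-02,
       -2.92367849e-04, -4.98155373e-06]), 'tcp_pos': array([0.15682681, 0.50041239, 0.23011356]), 'orientation': array([-89.98392465,   0.13211373,  72.59262012]), 'contact_force': array([-0.81454923,  0.7893941 ,  0.16789474]), 'wrist_torque': array([-0.01452268, -0.00265162,  0.02547705]), 'gripper_width': 1.0021446581983158}
side 362.1867394137425 323.6909303789786 198.04636221177387 [[ 0.83231311 -0.55423119 -0.00909273]
 [-0.39435928 -0.58053953 -0.71235848]
 [ 0.3895326   0.59649111 -0.70175688]] [-0.44461123  0.30503207  0.67701163]
top 386.12061735385566 321.1788009931007 195.07455431964132 [[-0.02230944 -0.99974922  0.00194596]
 [-0.99662582  0.02208588 -0.07905181]
 [ 0.07898901 -0.003703   -0.99686861]] [0.05474426 0.56225267 1.16030113]
```

View pics/side0.png

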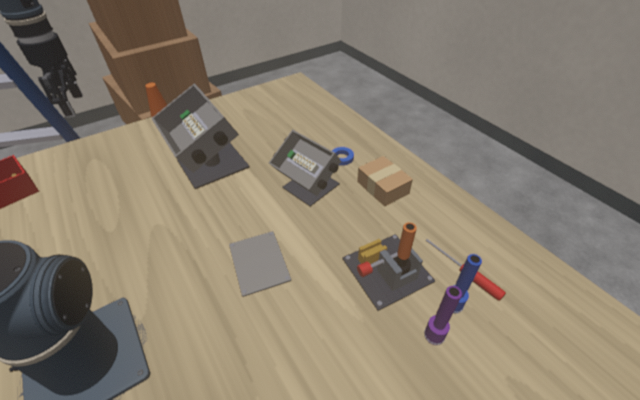

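View pics/top0.png

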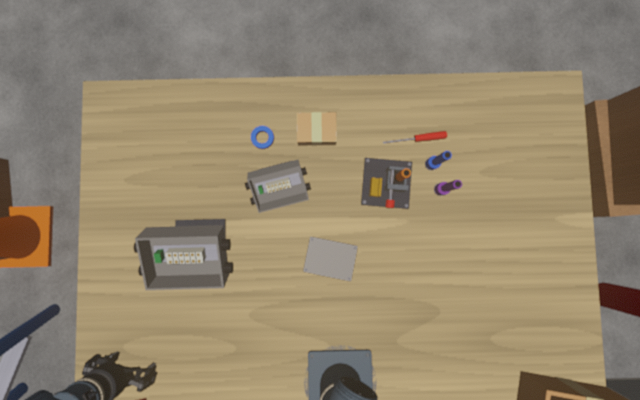

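```bash
cat > h.py <<'E'
import numpy as np,cv2
from scipy.spatial.transform import Rotation as Ro
def ray(c,rc):
    r,k=rc; d=np.array([(k-c["cx"])/c["fx"],(r-c["cy"])/c["fy"],1.0])
    return -c["R"].T@c["t"], c["R"].T@d
def atz(c,rc,z):
    o,d=ray(c,rc); return o+d*(z-o[2])/d[2]
def cloud(c):
    z=c["z_map"]; v,u=np.mgrid[0:400,0:640]
    P=np.stack([(u-c["cx"])/c["fx"]*z,(v-c["cy"])/c["fy"]*z,z],-1)
    return (P-c["t"])@c["R"]
def proj(c,X):
    p=np.asarray(X)@c["R"].T+c["t"]; return np.stack([p[...,1]/p[...,2]*c["fy"]+c["cy"],p[...,0]/p[...,2]*c["fx"]+c["cx"]],-1)
def tri(cs,rcs):
    A=np.zeros((3,3));b=np.zeros(3)
    for c,rc in zip(cs,rcs):
        o,d=ray(c,rc); d=d/np.linalg.norm(d); M=np.eye(3)-np.outer(d,d); A+=M;b+=M@o
    return np.linalg.solve(A,b)
E
python3 - <<'E'
from station import arm
from h import *
C={n:np.load(n+"0.npz") for n in("side","top")}
for l in ["dock","bore","notch","pin_knob","lamp_mid","terminals","stand","lamp"]:
    for n in("side","top"):
        c=C[n]; cl=cloud(c)
        for d in arm.tip_of(n,l):
            r,k=np.array(d["location"]).round().astype(int)
            print(l,n,round(d["conf"],2),np.round(d["location"],1),np.round(cl[r,k],3) if 0<=r<400 and 0<=k<640 else '')
E
```

```text
dock side 0.6 [277.6 399.4] [ 0.579 -0.212  0.051]
dock top 0.7 [182.6 391.9] [ 0.592 -0.169  0.058]
bore side 0.87 [255.6 393.7] [ 0.601 -0.169  0.061]
bore top 0.74 [180.1 387.5] [ 0.603 -0.161  0.042]
bore top 0.17 [136.6 261.7] [ 0.754  0.225 -0.002]
notch side 0.62 [249.4 372.7] [ 0.589 -0.117  0.037]
notch side 0.57 [267.4 362. ] [ 0.523 -0.158  0.071]
notch top 0.64 [184.4 375.5] [ 0.592 -0.125  0.036]
pin_knob side 0.66 [269.8 364. ] [ 0.524 -0.165  0.067]
pin_knob side 0.4 [158.9 304.1] [0.587 0.168 0.107]
pin_knob top 0.66 [204.4 390.3] [ 0.529 -0.159  0.072]
pin_knob top 0.44 [258.6 330.1] [0.368 0.02  0.011]
lamp_mid side 0.87 [253.2 403.5] [ 0.597 -0.196  0.104]
lamp_mid side 0.84 [317.6 446.6] [ 0.567 -0.338  0.097]
lamp_mid side 0.81 [284.1 465. ] [ 0.644 -0.31   0.101]
lamp_mid top 0.76 [160.7 435.9] [ 0.65  -0.293  0.092]
lamp_mid top 0.76 [187.5 449.1] [ 0.568 -0.317  0.12 ]
lamp_mid top 0.51 [178.6 397.7] [ 0.598 -0.179  0.101]
terminals side 0.63 [159.  306.5] [0.591 0.166 0.107]
terminals side 0.63 [122.5 192.6] [0.395 0.428 0.15 ]
terminals top 0.97 [185.5 280.3] [0.585 0.16  0.104]
terminals top 0.73 [255.8 182.2] [0.397 0.423 0.146]
stand side 0.97 [183.9 311.1] [0.556 0.086 0.098]
stand side 0.82 [163.1 212.6] [0.41  0.396 0.023]
stand top 0.75 [183.2 278.2] [0.594 0.165 0.109]
lamp side 0.88 [273.7 396.6] [ 0.57  -0.211  0.071]
lamp side 0.85 [335.4 433.2] [ 0.557 -0.332  0.034]
lamp side 0.6 [308.7 455.3] [ 0.639 -0.316  0.021]
lamp top 0.73 [136.6 261.2] [ 0.753  0.228 -0.   ]
lamp top 0.7 [178.7 395.9] [ 0.602 -0.179  0.073]
lamp top 0.63 [187.8 439.9] [ 0.575 -0.315  0.046]
lamp top 0.57 [167.3 428.2] [ 0.643 -0.289  0.022]
```

The first pictures show the orange lamp in its dock at top (398,178), with the red knob at (390,204) and the yellow notch at (376,186). The smaller box is at top (278,186) and the larger look-alike at (185,255). Next I'll refine the dock and box poses.

```bash
python3 - <<'E'
from h import *
C={n:np.load(n+"0.npz") for n in("side","top")}
t=C["top"]["color"][:,:,::-1]; s=C["side"]["color"][:,:,::-1]
a=cv2.resize(t[145:220,350:425],(400,400),interpolation=cv2.INTER_CUBIC)
b=cv2.resize(s[215:315,335:435],(400,400),interpolation=cv2.INTER_CUBIC)
cv2.imwrite("pics/crop1.png",np.hstack([a,b]))
a=cv2.resize(t[150:220,240:315],(400,400),interpolation=cv2.INTER_CUBIC)
b=cv2.resize(s[125:210,265:350],(400,400),interpolation=cv2.INTER_CUBIC)
cv2.imwrite("pics/crop2.png",np.hstack([a,b]))
for n in C:
    P=cloud(C[n]); col=C[n]["color"].astype(int)
    reg=(P[...,0]>.45)&(P[...,0]<.75)&(P[...,1]>-.3)&(P[...,1]<-.05)&(C[n]["z_map"]>0)
    hsv=cv2.cvtColor(C[n]["color"],cv2.COLOR_RGB2HSV).astype(int)
    dark=(hsv[...,2]<110)&(hsv[...,1]<60)
    m=reg&dark&(P[...,2]>0.002)&(P[...,2]<.015)
    m2=(m*1).astype(np.uint8); k,lab,st,_=cv2.connectedComponentsWithStats(m2)
    q=P[m][:,:2].astype(np.float32); print(n,"plate",len(q),cv2.minAreaRect(q*1000), np.median(P[m][:,2]))
    m=reg&(hsv[...,1]<70)&(P[...,2]>.07)&(P[...,2]<.08); q=P[m]; print("cheek",len(q),q.mean(0) if len(q) else'', cv2.minAreaRect(q[:,:2].astype(np.float32)*1000) if len(q)>4 else '')
    m=reg&((hsv[...,0]<5)|(hsv[...,0]>174))&(hsv[...,1]>170); q=P[m]; print("knob",len(q),np.median(q,0),q.min(0),q.max(0))
    m=reg&(hsv[...,0]>17)&(hsv[...,0]<30)&(hsv[...,1]>150)&(hsv[...,2]>90); q=P[m]; print("yellow",len(q),q.mean(0) if len(q) else '',cv2.minAreaRect(q[:,:2].astype(np.float32)*1000) if len(q)>4 else '')
    m=reg&(hsv[...,0]>4)&(hsv[...,0]<14)&(hsv[...,1]>150)&(P[...,2]>.08); q=P[m]; print("orange",len(q),q.mean(0),q.min(0),q.max(0))
E
```

```text
side plate 1800 ((597.005859375, -160.77105712890625), (149.236083984375, 149.56021118164062), 83.95548248291016) 0.007509674866322151
cheek 275 [ 0.59210026 -0.18878875  0.07412465] ((618.7183837890625, -215.32997131347656), (70.12886810302734, 151.95591735839844), 42.62736129760742)
knob 5 [ 0.73049683 -0.28923967  0.02502769] [ 0.53744252 -0.29242275  0.01940788] [ 0.74153789 -0.16700566  0.06602765]
yellow 0  
orange 229 [ 0.59960772 -0.19370462  0.13326019] [ 0.59300335 -0.19949309  0.0847591 ] [ 0.61553958 -0.17817736  0.16961107]
top plate 1240 ((598.0128173828125, -186.62196350097656), (198.11737060546875, 151.09390258789062), 83.77725982666016) 0.00764099371453947
cheek 143 [ 0.5951288  -0.18400611  0.07434093] ((608.1956176757812, -224.3373260498047), (75.53915405273438, 148.35670471191406), 7.2863945960998535)
knob 129 [ 0.73125261 -0.26178983  0.0260912 ] [ 0.52278255 -0.29898007  0.01832988] [ 0.74691356 -0.14818608  0.07469354]
yellow 189 [ 0.58318182 -0.12163259  0.04497181] ((585.2766723632812, -122.8201904296875), (29.59435272216797, 57.71481704711914), 83.30949401855469)
orange 50 [ 0.6022956  -0.17905998  0.1304083 ] [ 0.59420181 -0.19573649  0.08673629] [ 0.61525175 -0.17512828  0.16869776]
```

View pics/crop1.png

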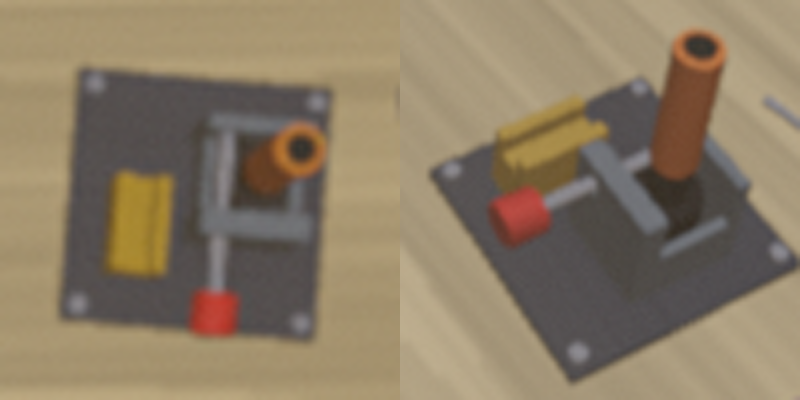

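View pics/crop2.png

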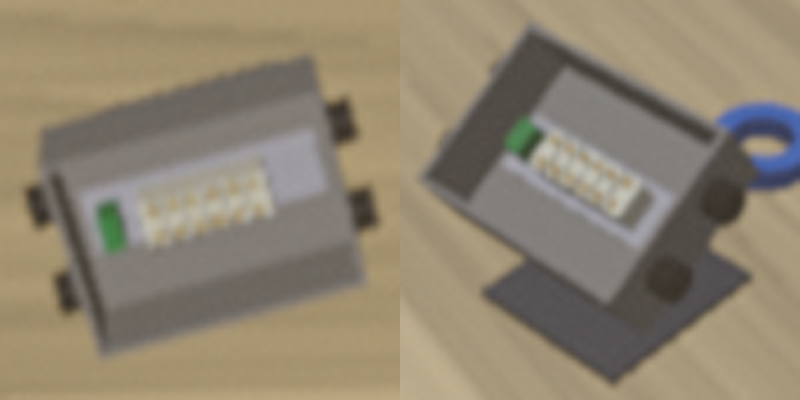

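```bash
python3 - <<'E'
from station import arm
from h import *
from scipy.optimize import least_squares
C={n:np.load(n+"0.npz") for n in("side","top")}
cr={"top":lambda u,v:(145+v*75/400-.4,350+u*75/400-.4),"side":lambda u,v:(215+v/4-.4,335+u/4-.4)}
obs=[("top",(300,149),(0,0,168)),("side",(700,46),(0,0,168)),
("top",(215,312),(-80,19,63)),]
# knob centroid masks
for n in C:
    hsv=cv2.cvtColor(C[n]["color"],cv2.COLOR_RGB2HSV).astype(int)
    m=((hsv[...,0]<6)|(hsv[...,0]>174))&(hsv[...,1]>150)
    v,u=np.nonzero(m); box=(u>345)&(u<415)&(v>190)&(v<285); print(n,v[box].mean(),u[box].mean(),box.sum())
# plate corners (find all four in both), unknown plate offset (ox,oy)
plate=[("top",(80,68),1,1),("top",(332,88),1,-1),("top",(312,342),-1,-1),("top",(60,320),-1,1),
("side",(30,172),-1,1),("side",(247,78),1,1),("side",(172,382),-1,-1)]
def res(p):
    x,y,a,ox,oy=p; c,s=np.cos(a),np.sin(a)
    W=lambda L:np.array([x+c*L[0]/1e3-s*L[1]/1e3,y+s*L[0]/1e3+c*L[1]/1e3,L[2]/1e3])
    r=[]
    for n,uv,L in obs: r+=list(proj(C[n],W(L))-cr[n](*uv))
    for n,uv,i,j in plate: r+=list(proj(C[n],W((ox*1e3+75*i,oy*1e3+75*j,8)))-cr[n](*uv))
    return r
f=least_squares(res,[.6,-.18,-.1,0,.02]); print(f.x,np.degrees(f.x[2]),np.round(f.fun,1))
for n in C:
    c=C[n];P=cloud(c)
    ms=[m for m in arm.masks_of(n,"terminals")]
    for m in ms:
        q=P[m["mask"]&(c["z_map"]>0)]; print(n,"term",m["conf"],m["location"],len(q),np.median(q,0))
    hsv=cv2.cvtColor(c["color"],cv2.COLOR_RGB2HSV).astype(int)
    reg=(P[...,0]>.45)&(P[...,0]<.7)&(P[...,1]>.04)&(P[...,1]<.28)&(P[...,2]>.03)&(c["z_map"]>0)
    q=P[reg];rng=np.random.default_rng(0)
    for it in range(4):
        best=None
        for k in range(800):
            a=q[rng.choice(len(q),3,False)];nn=np.cross(a[1]-a[0],a[2]-a[0]);l=np.linalg.norm(nn)
            if l<1e-5:continue
            nn/=l; i=abs((q-a[0])@nn)<.0025
            if best is None or i.sum()>best.sum():best=i
        z=q[best];ce=z.mean(0);nn=np.linalg.svd(z-ce)[2][2];nn*=np.sign(nn[2]); print(n,best.sum(),ce.round(4),nn.round(3),"tilt",np.degrees(np.arccos(nn[2])).round(1),"az",np.degrees(np.arctan2(nn[1],nn[0])).round(1), "off",np.dot(ce,nn).round(4)); q=q[~best]
E
```

```text
side 267.9406779661017 364.91525423728814 118
top 203.32203389830508 389.6271186440678 59
[ 0.68180634 -0.25556138 -0.14405781 -0.09655632  0.08022785] -8.253904491117119 [-27.7  24.2   6.9 -44.2 -25.2  21.1  -1.    0.9   1.    1.3   1.1   0.1
  -0.7  -0.8  -1.5   0.2   0.    0.9   0.2  -1.2]
side term 0.83 [128.2, 193.4] 4044 [0.38702062 0.43031194 0.14243681]
side term 0.67 [161.2, 304.9] 2661 [0.58605494 0.1714116  0.09644602]
side 802 [0.596  0.1794 0.0829] [-0.51  -0.145  0.848] tilt 32.0 az -164.2 off -0.2597
side 396 [0.5654 0.2354 0.1031] [ 0.238 -0.971  0.004] tilt 89.8 az -76.2 off -0.0937
side 356 [0.5993 0.0933 0.1072] [ 0.227 -0.974  0.02 ] tilt 88.9 az -76.8 off 0.0476
side 274 [0.5867 0.1605 0.1024] [-0.524 -0.098  0.846] tilt 32.2 az -169.4 off -0.2363
top term 0.81 [256.0, 184.4] 5539 [0.39252781 0.4217883  0.13732068]
top term 0.56 [187.1, 276.4] 2365 [0.58642866 0.16564795 0.09166323]
top 713 [0.5899 0.1644 0.0767] [-0.523 -0.126  0.843] tilt 32.5 az -166.4 off -0.2645
top 318 [0.5405 0.1547 0.0754] [0.787 0.188 0.588] tilt 54.0 az 13.4 off 0.4986
top 367 [0.6271 0.174  0.1338] [0.81  0.192 0.554] tilt 56.4 az 13.3 off 0.6156
top 230 [0.5841 0.1703 0.1024] [-0.532 -0.107  0.84 ] tilt 32.9 az -168.6 off -0.2429
```

```bash
python3 - <<'E'
from h import *
from scipy.optimize import least_squares
C={n:np.load(n+"0.npz") for n in("side","top")}
cr={"top":lambda u,v:(145+v*75/400-.4,350+u*75/400-.4),"side":lambda u,v:(215+v/4-.4,335+u/4-.4)}
obs=[("top",(300,149),(0,0,168)),("side",(300,46),(0,0,168)),("side",(119,215),(-80,19,60)),
("top",(215,312),(-80,19,63)),("top",(228,132),(30,19,60)),("top",(204,130),(24,22,42))]
plate=[("top",(80,68),1,1),("top",(332,88),1,-1),("top",(312,342),-1,-1),("top",(60,320),-1,1),
("side",(30,172),-1,1),("side",(247,78),1,1),("side",(172,382),-1,-1)]
notch=[("top",(115,172),-4,77),("top",(173,176),-4,47),("top",(166,275),-58,47),("top",(106,271),-58,77)]
def res(p):
    x,y,a,ox,oy=p; c,s=np.cos(a),np.sin(a)
    W=lambda L:np.array([x+c*L[0]/1e3-s*L[1]/1e3,y+s*L[0]/1e3+c*L[1]/1e3,L[2]/1e3])
    r=[]
    for n,uv,L in obs[:5]: r+=list(proj(C[n],W(L))-cr[n](*uv))
    for n,uv,i,j in notch: r+=list(proj(C[n],W((i,j,52)))-cr[n](*uv))
    for n,uv,i,j in plate: r+=list(proj(C[n],W((ox*1e3+75*i,oy*1e3+75*j,8)))-cr[n](*uv))
    return r
f=least_squares(res,[.6,-.18,-.1,0,.02],loss='soft_l1'); print(f.x,np.degrees(f.x[2]));print(np.round(np.array(f.fun if 0 else res(f.x)).reshape(-1,2),1))
x,y,a=f.x[:3];c,s=np.cos(a),np.sin(a)
for nm,L in dict(knob=(-80,19,60),notchknob=(-80,62,44)).items(): print(nm,x+(c*L[0]-s*L[1])/1e3,y+(s*L[0]+c*L[1])/1e3)
# per-cloud heights / direct 3D
for n in C:
    P=cloud(C[n]);hsv=cv2.cvtColor(C[n]["color"],cv2.COLOR_RGB2HSV).astype(int)
    reg=(P[...,0]>.5)&(P[...,0]<.56)&(P[...,1]>-.19)&(P[...,1]<-.13)&(P[...,2]>.03)&(hsv[...,1]>120)&((hsv[...,0]<8)|(hsv[...,0]>172))
    q=P[reg];print(n,"knob",len(q),np.percentile(q,[5,50,95],axis=0).round(4).tolist())
    reg=(P[...,0]>.57)&(P[...,0]<.64)&(P[...,1]>-.23)&(P[...,1]<-.15)&(P[...,2]>.16)
    q=P[reg];print(n,"tail",len(q),q.mean(0))
    # terminals: white block
    reg=(P[...,0]>.54)&(P[...,0]<.64)&(P[...,1]>.09)&(P[...,1]<.24)&(hsv[...,2]>150)&(P[...,2]>.07)&(P[...,2]<.13)
    q=P[reg]
    nn=np.array([-.5195,-.1247,.8453]);h=q@nn
    i=(h>-.247)&(h<-.230);print(n,"term",i.sum(),q[i].mean(0),h[i].mean(), cv2.minAreaRect((q[i][:,:2]*1e3).astype(np.float32)))
E
```

```text
[ 0.60712784 -0.18660318 -0.11354087 -0.01177937  0.02358725] -6.50541248413858
[[ 0.2 -0.1]
 [ 0.7  0.2]
 [ 0.3 -0. ]
 [ 0.7 -0.4]
 [-2.2 -0.2]
 [ 0.2  0.3]
 [ 0.3 -0.6]
 [-0.3 -0.7]
 [-0.5  0.6]
 [-0.5 -0.1]
 [ 0.1  0.5]
 [ 0.3  0.7]
 [ 0.  -0.3]
 [-0.6 -0.2]
 [-0.5 -0.5]
 [ 0.4  0.4]]
knob 0.5297955895036834 -0.15866175461484552
notchknob 0.5346673635864672 -0.11593862484552364
side knob 146 [[0.5168, -0.1707, 0.0587], [0.5265, -0.163, 0.0678], [0.5389, -0.1519, 0.0712]]
side tail 138 [ 0.60422263 -0.18824952  0.16695944]
side term 194 [0.5841083  0.16553013 0.10153091] -0.23826179030291772 ((584.4904174804688, 166.39968872070312), (22.361202239990234, 69.37871551513672), 13.142891883850098)
top knob 66 [[0.52, -0.1704, 0.0613], [0.5317, -0.1584, 0.0688], [0.5406, -0.1487, 0.0729]]
top tail 73 [ 0.60627829 -0.18675056  0.16750125]
top term 207 [0.58662457 0.16441212 0.10228247] -0.23879428438611758 ((586.9879150390625, 165.07069396972656), (24.48600196838379, 70.0843505859375), 14.160947799682617)
```

arm_command(grip=[60,60,60,60,60,60,60,60], delta_pos=[[0,-0.1,0],[-0.1,-0.1,0],[-0.24,-0.05,-0.08],[-0.24,0,-0.12],[-0.24,0,-0.12],[-0.24,0,-0.12],[-0.24,0,-0.12],[-0.24,0,-0.12]], twist=[[0,-0.062,0],[0,-0.062,0],[0,0,0],[0,0,0],[0,0,0],[0,0,0],[0,0,0],[0,0,0]])

```text
t: 1.67
tcp_pos: [0.2319, 0.2589, 0.269]
orientation: [-90.1, -0.0, 83.8]
contact_force: [1.6, -0.3, -0.5]
gripper_width: 0.705
```

```bash
cat > d.py <<'E'
import sys
from station import arm
from h import *
s=arm.get_state(); p=s["tcp_pos"]; R=Ro.from_euler("xyz",s["orientation"],degrees=True)
print("t",s["t"],"p",p.round(4),"rpy",s["orientation"].round(2),"w",round(s["gripper_width"]*85.4,1),"F",s["contact_force"].round(1),"J",s["joints"].round(0))
if len(sys.argv)>3:
    T=np.array([float(v) for v in sys.argv[1:4]])
    print("delta units",(R.inv().apply(T-p)/.15).round(3),"mm",np.linalg.norm(T-p)*1e3)
if len(sys.argv)>6:
    Rt=Ro.from_euler("xyz",[float(v) for v in sys.argv[4:7]],degrees=True)
    print("twist units",((R.inv()*Rt).as_rotvec()/(np.pi/2)).round(4))
E
python3 d.py .5295 -.1587 .11 -90 0 83.7
```

```text
t 1.6667 p [0.2319 0.2589 0.269 ] rpy [-9.006e+01 -4.000e-02  8.383e+01] w 60.2 F [ 1.6 -0.3 -0.5] J [ 37. -23. -12. 101.  -0.  43.]
delta units [-2.555  1.061 -2.27 ] mm 536.8288927863198
twist units [0.0007 0.0015 0.0004]
```

arm_command(grip=[60,60,60,60,60,60,60,60], delta_pos=[[-0.2,0,-0.17],[-0.2,0,-0.17],[-0.2,0,-0.17],[-0.2,0,-0.17],[-0.2,0,-0.17],[-0.2,0,-0.17],[-0.2,0.05,-0.17],[-0.2,0.1,-0.16]], twist=[[0,0,0],[0,0,0],[0,0,0],[0,0,0],[0,0,0],[0,0,0],[0,0,0],[0,0,0]])

```text
t: 2.33
tcp_pos: [0.4091, -0.0025, 0.2482]
orientation: [-90.3, 0.0, 83.7]
contact_force: [1.2, 0.6, 0.8]
gripper_width: 0.7
```

```bash
python3 d.py .5295 -.1587 .12 -90 0 83.7
```

```text
t 2.3333 p [ 0.4091 -0.0025  0.2482] rpy [-9.031e+01  1.000e-02  8.370e+01] w 59.8 F [1.2 0.6 0.8] J [-10. -14.  -8.  96.   0.  -3.]
delta units [-0.947  0.86  -0.907] mm 235.2317909849904
twist units [ 0.0034  0.     -0.0001]
```

arm_command(grip=[60,60,60,60,60,60], delta_pos=[[-0.17,0.14,-0.16],[-0.17,0.14,-0.16],[-0.17,0.14,-0.16],[-0.15,0.14,-0.14],[0,0,0],[0,0,0]], twist=[[0,0,0],[0,0,0],[0,0,0],[0,0,0],[0,0,0],[0,0,0]])

```text
t: 2.83
tcp_pos: [0.4876, -0.1093, 0.1598]
orientation: [-89.7, -0.1, 83.6]
contact_force: [0.3, -0.1, 1.5]
gripper_width: 0.704
```

```bash
python3 d.py .5295 -.1587 .041 -90 0 83.7; python3 - <<'E'
from station import arm
import cv2
for n in("top","side"):
    c=arm.camera(n);cv2.imwrite(f"pics/{n}1.png",c["color"][:,:,::-1])
E
```

```text
t 2.8333 p [ 0.4876 -0.1093  0.1598] rpy [-89.7   -0.09  83.62] w 60.1 F [ 0.3 -0.1  1.5] J [-20.  -1.  -6.  85.   0. -14.]
delta units [-0.297  0.79  -0.318] mm 135.3498424741035
twist units [-0.0033 -0.0009  0.001 ]
```

arm_command(grip=[50,50,50,50,50,50,50], delta_pos=[[-0.15,0.0,-0.16],[-0.147,0.04,-0.158],[0,0.2,0],[0,0.2,0],[0,0,0],[0,0,0],[0,0,0]], twist=[[0,0,0],[0,0,0],[0,0,0],[0,0,0],[0,0,0],[0,0,0],[0,0,0]])

```text
t: 3.52
tcp_pos: [0.5322, -0.1577, 0.099]
orientation: [-90.2, 0.1, 83.8]
contact_force: [0.1, 0.8, 0.4]
gripper_width: 0.584
```

```bash
python3 d.py .5295 -.1587 .041 -90 0 83.7; python3 - <<'E'
from station import arm
import cv2,numpy as np
L=[]
for n,(r,k) in dict(top=(130,330),side=(190,310)).items():
    c=arm.camera(n);L.append(cv2.resize(c["color"][r:r+120,k:k+120,::-1],(400,400),interpolation=cv2.INTER_CUBIC))
cv2.imwrite(f"pics/a2.png",np.hstack(L))
E
```

```text
t 3.5167 p [ 0.5322 -0.1577  0.099 ] rpy [-9.018e+01  5.000e-02  8.383e+01] w 49.8 F [0.1 0.8 0.4] J [-23.   8.  -4.  78.   0. -17.]
delta units [-0.009  0.387  0.018] mm 58.0673092387931
twist units [ 0.002   0.0014 -0.0006]
```

View pics/a2.png

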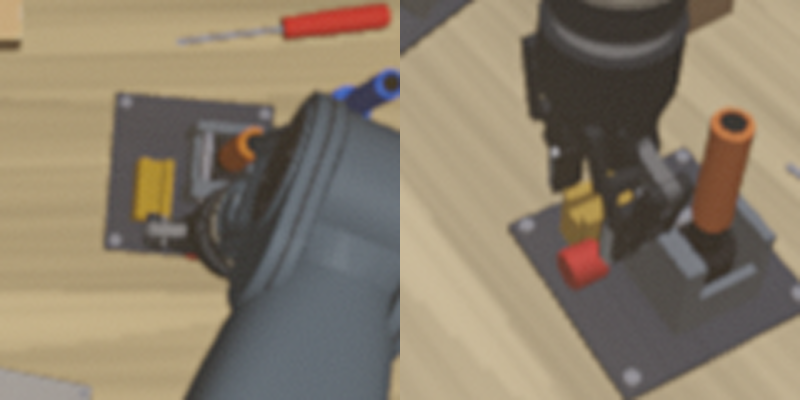

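arm_command(grip=[50,50,50,50,50], delta_pos=[[-0.004,0.13,0.012],[0,0.13,0],[0,0.127,0],[0,0,0],[0,0,0]], twist=[[0,0,0],[0,0,0],[0,0,0],[0,0,0],[0,0,0]])

```text
t: 4.03
tcp_pos: [0.5295, -0.1584, 0.0391]
orientation: [-90.0, 0.0, 83.8]
contact_force: [0.0, -0.3, 0.9]
gripper_width: 0.582
```

arm_command(grip=[24,20,20,20,20,20,20], force=40, delta_pos=[[0,0,0],[0,0,0],[0,0,0],[0,0,0],[0,0,0],[0,0,0],[0,0,0]], twist=[[0,0,0],[0,0,0],[0,0,0],[0,0,0],[0,0,0],[0,0,0],[0,0,0]])

```text
t: 4.62
tcp_pos: [0.5311, -0.1592, 0.0398]
orientation: [-90.2, 0.1, 83.7]
contact_force: [0.8, -1.1, 5.0]
gripper_width: 0.288
```

```bash
python3 d.py .5295 -.1587 .041 -90 0 83.7; python3 - <<'E'
from station import arm
import cv2,numpy as np
L=[]
for n,(r,k) in dict(top=(130,330),side=(190,310)).items():
    c=arm.camera(n);L.append(cv2.resize(c["color"][r:r+120,k:k+120,::-1],(400,400),interpolation=cv2.INTER_CUBIC))
cv2.imwrite(f"pics/a3.png",np.hstack(L))
E
```

```text
t 4.6167 p [ 0.5311 -0.1592  0.0398] rpy [-9.022e+01  6.000e-02  8.375e+01] w 24.6 F [ 0.8 -1.1  5. ] J [-24.   9.  -9.  71.   0. -17.]
delta units [ 0.002 -0.008  0.011] mm 2.0630581285765475
twist units [ 0.0024  0.0005 -0.0006]
```

View pics/a3.png

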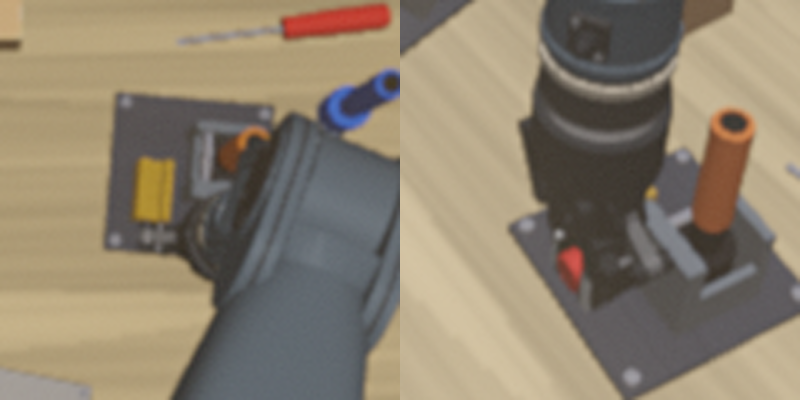

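arm_command(grip=[20,20,20,20], delta_pos=[[0,0,0.08],[0,0,0.12],[0,0,0.12],[0,0,0]], twist=[[0,0,0],[0,0,0],[0,0,0],[0,0,0]])

```text
t: 5.05
tcp_pos: [0.4778, -0.1521, 0.0371]
orientation: [-89.7, -0.1, 83.7]
contact_force: [-2.6, 0.4, 2.4]
gripper_width: 0.286
```

arm_command(grip=[20,20,20,20,20], delta_pos=[[0,0,0.12],[0,0,0.12],[0,0,0.12],[0,0,0.06],[0,0,0]], twist=[[0,0,0],[0,0,0],[0,0,0],[0,0,0],[0,0,0]])

```text
t: 5.47
tcp_pos: [0.4167, -0.1455, 0.0367]
orientation: [-89.8, -0.1, 83.7]
contact_force: [0.3, 0.5, -0.6]
gripper_width: 0.292
```

```bash
python3 d.py .5343 -.1159 .055 -90 0 83.7; python3 - <<'E'
from station import arm
import cv2,numpy as np
L=[]
for n,(r,k) in dict(top=(130,320),side=(190,290)).items():
    c=arm.camera(n);L.append(cv2.resize(c["color"][r:r+130,k:k+130,::-1],(400,400),interpolation=cv2.INTER_CUBIC))
cv2.imwrite(f"pics/a4.png",np.hstack(L))
E
```

```text
t 5.4667 p [ 0.4167 -0.1455  0.0367] rpy [-8.976e+01 -8.000e-02  8.372e+01] w 24.9 F [ 0.3  0.5 -0.6] J [-28.  -7. -26.  71.  -0. -22.]
delta units [ 0.282 -0.124 -0.757] mm 122.67580379327507
twist units [-0.0026  0.0002  0.0009]
```

View pics/a4.png

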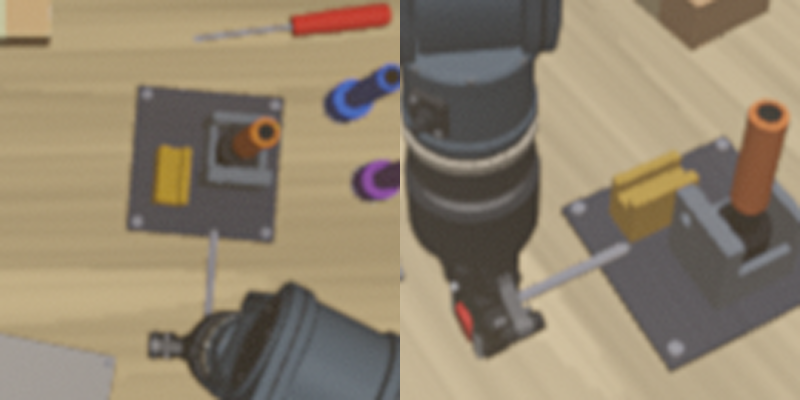

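```bash
python3 - <<'E'
from h import *
C=[np.load(n+"0.npz") for n in("top","side")]
f=130/400
tip=tri(C,[(130+233*f-.4,320+213*f-.4),(190+247*f-.4,290+227*f-.4)])
b=tri(C,[(130+308*f-.4,320+209*f-.4),(190+297*f-.4,290+125*f-.4)])
print(tip,b); d=tip-b;print(np.degrees(np.arctan2(d[1],d[0])),np.degrees(np.arctan2(d[2],d[0])))
print("tip predicted",np.array([.4167,-.1455])-[.001,0]+.114*np.array([.994,-.11]))
E
```

```text
[ 0.52655526 -0.15817145  0.05732799] [ 0.45211759 -0.15091232  0.05351407]
-5.569851138474394 2.9330598225198816
tip predicted [ 0.529016 -0.15804 ]
```

arm_command(grip=[20,20,20,20,20,20,20,20], delta_pos=[[0,-0.1,0],[0.14,-0.02,0],[0.142,0,-0.1],[0,0,-0.2],[0,0,-0.2],[0,0,-0.2],[0,0,-0.055],[0,0,0]], twist=[[0,0,0],[0,0,0],[0,0,0],[0,0,0],[0,0,0],[0,0,0],[0,0,0],[0,0,0]])

```text
t: 6.23
tcp_pos: [0.5393, -0.117, 0.0558]
orientation: [-90.1, 0.0, 83.8]
contact_force: [0.8, 0.2, 0.2]
gripper_width: 0.289
```

```bash
python3 d.py .535 -.1161 .0245 -90 0 83.7; python3 - <<'E'
from station import arm
import cv2,numpy as np
L=[]
for n,(r,k) in dict(top=(145,345),side=(215,325)).items():
    c=arm.camera(n);L.append(cv2.resize(c["color"][r:r+75,k:k+75,::-1],(400,400),interpolation=cv2.INTER_CUBIC))
cv2.imwrite(f"pics/a5.png",np.hstack(L))
E
python3 d.py .535 -.1161 .0245
```

```text
t 6.2333 p [ 0.5393 -0.117   0.0558] rpy [-90.08   0.    83.81] w 24.7 F [0.8 0.2 0.2] J [-19.   9.  -8.  73.   0. -13.]
delta units [0.003 0.209 0.029] mm 31.64391315119614
twist units [ 0.0009  0.0013 -0.    ]
t 6.3333 p [ 0.5361 -0.1166  0.0557] rpy [-8.990e+01 -2.000e-02  8.377e+01] w 24.4 F [ 0.2 -0.4 -1.2] J [-19.   8.  -8.  73.  -0. -13.]
delta units [0.002 0.208 0.007] mm 31.177194158252338
```

View pics/a5.png

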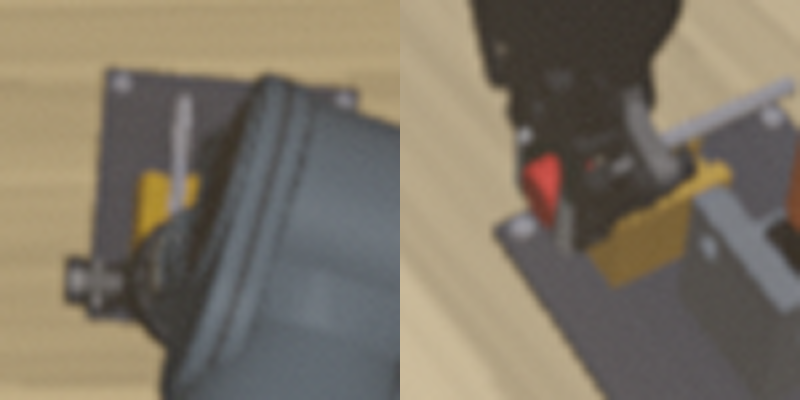

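```bash
python3 - <<'E'
from h import *
C=[np.load(n+"0.npz") for n in("top","side")]
f=75/400
tip=tri(C,[(145+97*f-.4,345+184*f-.4),(215+86*f-.4,325+392*f-.4)])
O=np.array([.6070,-.1868]);a=np.radians(-6.3)
X=np.array([np.cos(a),np.sin(a)]);Y=np.array([-X[1],X[0]])
print(tip,"dock coords",(tip[:2]-O)@X,(tip[:2]-O)@Y)
m=atz(C[0],(145+170*f-.4,345+179*f-.4),.075);print("mid shank",m,(m[:2]-O)@X,(m[:2]-O)@Y)
E
```

```text
[ 0.64933379 -0.12931311  0.07292431] dock coords 0.03576984548479059 0.061785191444195836
mid shank [ 0.61023188 -0.12614135  0.075     ] -0.003443973993388418 0.06064697925978925
```

arm_command(grip=[20,20,20,20], delta_pos=[[0.003,0.08,0],[0,0.07,0],[0,0.03,0],[0,0,0]], twist=[[0,0,0],[0,0,0],[0,0,0],[0,0,0]])

```text
t: 6.67
tcp_pos: [0.5341, -0.1157, 0.027]
orientation: [-89.8, -0.0, 83.7]
contact_force: [-1.5, 0.6, 0.1]
gripper_width: 0.287
```

arm_command(grip=[20,20,20], delta_pos=[[0,0.01,0],[0,0,0],[0,0,0]], twist=[[0,0,0],[0,0,0],[0,0,0]])

```text
t: 6.92
tcp_pos: [0.5363, -0.1164, 0.028]
orientation: [-90.0, 0.0, 83.7]
contact_force: [-0.2, 0.5, -0.2]
gripper_width: 0.289
```

```bash
python3 d.py; python3 - <<'E'
from station import arm
import cv2,numpy as np
L=[]
for n,(r,k) in dict(top=(145,345),side=(215,325)).items():
    c=arm.camera(n);L.append(cv2.resize(c["color"][r:r+75,k:k+75,::-1],(400,400),interpolation=cv2.INTER_CUBIC))
cv2.imwrite(f"pics/a6.png",np.hstack(L))
E
```

```text
t 6.9167 p [ 0.5363 -0.1164  0.028 ] rpy [-90.01   0.    83.74] w 24.7 F [-0.2  0.5 -0.2] J [-19.   9. -11.  70.  -0. -13.]
```

View pics/a6.png

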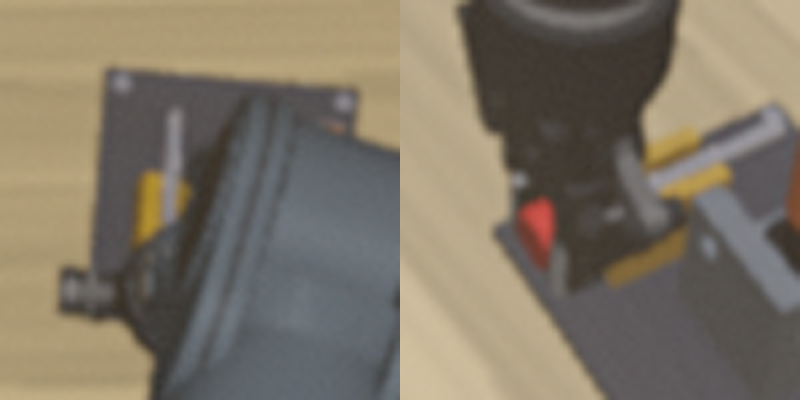

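arm_command(grip=[20,20,20,20], delta_pos=[[0,0.012,0],[0,0.01,0],[0,0,0],[0,0,0]], twist=[[0,0,0],[0,0,0],[0,0,0],[0,0,0]])

```text
t: 7.35
tcp_pos: [0.537, -0.1165, 0.0259]
orientation: [-90.1, 0.0, 83.8]
contact_force: [-2.1, 0.3, 4.6]
gripper_width: 0.285
```

```bash
python3 d.py
```

```text
t 7.35 p [ 0.537  -0.1165  0.0259] rpy [-9.009e+01  3.000e-02  8.376e+01] w 24.4 F [-2.1  0.3  4.6] J [-19.   9. -11.  70.  -0. -13.]
```

arm_command(grip=[30,36,44,50,50,50,50], delta_pos=[[0,0,0],[0,0,0],[0,0,0],[0,0,0],[0,0,0],[0,-0.05,0],[0,-0.15,0]], twist=[[0,0,0],[0,0,0],[0,0,0],[0,0,0],[0,0,0],[0,0,0],[0,0,0]])

```text
t: 7.93
tcp_pos: [0.5331, -0.1152, 0.051]
orientation: [-89.5, -0.1, 83.8]
contact_force: [-0.3, 0.5, -0.9]
gripper_width: 0.583
```

arm_command(grip=[50,50,50,50,50,50,50], delta_pos=[[0,-0.2,0],[0,-0.2,0],[0,-0.25,0],[0,-0.25,0],[0,-0.2,0],[0,0,0.2],[0,0,0.2]], twist=[[0,0,0],[0,0,0],[0,0,0],[0,0,0],[0,0,0],[0,0,0],[0,0,0]])

```text
t: 8.52
tcp_pos: [0.4789, -0.1107, 0.2231]
orientation: [-90.4, 0.1, 83.8]
contact_force: [-0.5, -0.1, 1.1]
gripper_width: 0.58
```

```bash
python3 d.py; python3 - <<'E'
from station import arm
import cv2,numpy as np
L=[]
for n,(r,k) in dict(top=(145,345),side=(215,325)).items():
    c=arm.camera(n);np.savez(n+"7.npz",**c);L.append(cv2.resize(c["color"][r:r+75,k:k+75,::-1],(400,400),interpolation=cv2.INTER_CUBIC))
cv2.imwrite(f"pics/a7.png",np.hstack(L))
E
```

```text
t 8.5167 p [ 0.4789 -0.1107  0.2231] rpy [-90.37   0.1   83.78] w 49.6 F [-0.5 -0.1  1.1] J [-21.  -3.  -1.  92.  -0. -15.]
```

View pics/a7.png

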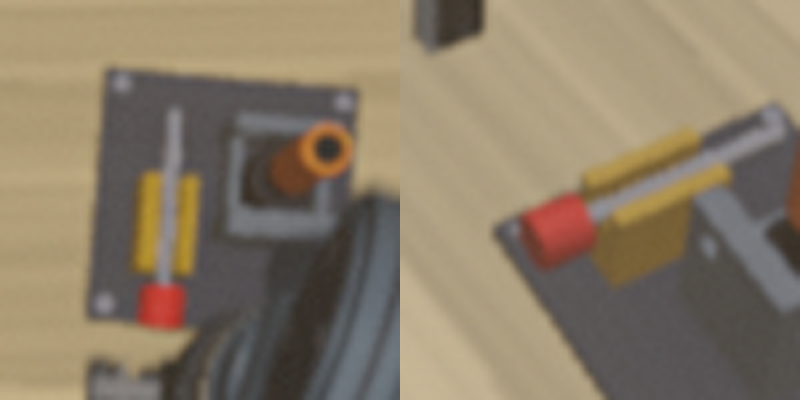

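The pin lies in the notch with its knob clear of the groove's end (knob at top crop (162,305), shank between the yellow walls). Now the lamp.

```bash
python3 d.py .6065 -.187 .20 -90 0 83.7
```

```text
t 8.6167 p [ 0.4731 -0.1089  0.22  ] rpy [-8.984e+01 -2.000e-02  8.373e+01] w 50.2 F [ 0.6 -0.1 -0.2] J [-21.  -3.  -1.  92.  -0. -15.]
delta units [-0.42   0.13  -0.941] mm 155.83301339149358
twist units [-0.0018  0.0003  0.0002]
```

arm_command(grip=[60,60,60,60,60,60,60,60], delta_pos=[[-0.1,0,-0.23],[-0.1,0,-0.23],[-0.1,0,-0.23],[-0.1,0,-0.23],[-0.02,0.1,-0.02],[0,0,0],[0,0,0],[0,0,0]], twist=[[0,0,0],[0,0,0],[0,0,0],[0,0,0],[0,0,0],[0,0,0],[0,0,0],[0,0,0]])

```text
t: 9.28
tcp_pos: [0.6094, -0.1871, 0.2053]
orientation: [-90.0, -0.0, 83.8]
contact_force: [0.0, 0.6, 0.3]
gripper_width: 0.704
```

```bash
python3 d.py .6065 -.187 .116 -90 0 83.7; python3 - <<'E'
from station import arm
import cv2,numpy as np
L=[]
for n,(r,k) in dict(top=(120,345),side=(185,350)).items():
    c=arm.camera(n);L.append(cv2.resize(c["color"][r:r+100,k:k+100,::-1],(400,400),interpolation=cv2.INTER_CUBIC))
cv2.imwrite(f"pics/a8.png",np.hstack(L))
E
python3 d.py .6065 -.187 .116
```

```text
t 9.2833 p [ 0.6094 -0.1871  0.2053] rpy [-8.999e+01 -2.000e-02  8.377e+01] w 60.1 F [0.  0.6 0.3] J [-23.  20.  22.  93.   0. -17.]
delta units [-0.001  0.595  0.019] mm 89.32660638962838
twist units [-0.0001  0.0008  0.0002]
t 9.3833 p [ 0.6096 -0.1871  0.2067] rpy [-9.014e+01  4.000e-02  8.378e+01] w 60.1 F [-0.3 -0.4 -0.2] J [-23.  20.  22.  93.   0. -17.]
delta units [-0.001  0.604  0.022] mm 90.72547322323479
```

View pics/a8.png

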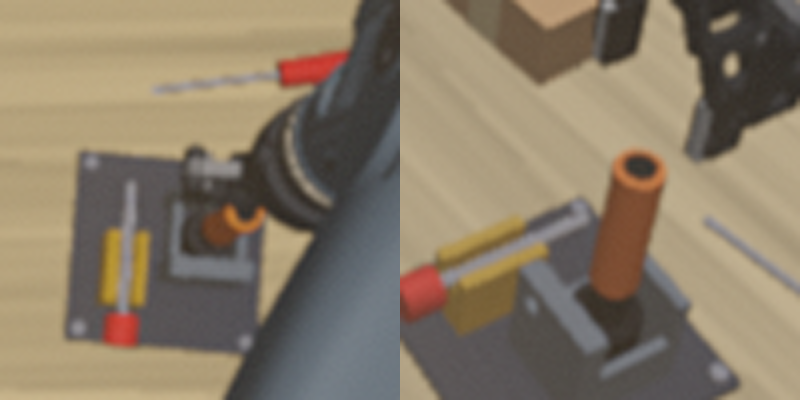

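arm_command(grip=[60,60,60,60,60,60], delta_pos=[[0,0.1,0.018],[0,0.16,0],[0,0.16,0],[0,0.16,0],[0,0.02,0],[0,0,0]], twist=[[0,0,0],[0,0,0],[0,0,0],[0,0,0],[0,0,0],[0,0,0]])

```text
t: 9.88
tcp_pos: [0.6055, -0.1864, 0.1138]
orientation: [-89.8, -0.1, 83.8]
contact_force: [-0.2, 0.1, 0.2]
gripper_width: 0.7
```

arm_command(grip=[40,30,20,20,20,20,20], force=50, delta_pos=[[0,0,0],[0,0,0],[0,0,0],[0,0,0],[0,0,0],[0,0,0],[0,0,0]], twist=[[0,0,0],[0,0,0],[0,0,0],[0,0,0],[0,0,0],[0,0,0],[0,0,0]])

```text
t: 10.47
tcp_pos: [0.609, -0.1874, 0.1176]
orientation: [-90.3, 0.0, 83.8]
contact_force: [-0.2, 2.6, 6.6]
gripper_width: 0.294
```

```bash
python3 d.py .6065 -.187 .116 -90 0 83.7; python3 - <<'E'
from station import arm
import cv2,numpy as np
L=[]
for n,(r,k) in dict(top=(120,345),side=(185,350)).items():
    c=arm.camera(n);L.append(cv2.resize(c["color"][r:r+100,k:k+100,::-1],(400,400),interpolation=cv2.INTER_CUBIC))
cv2.imwrite(f"pics/a9.png",np.hstack(L))
E
```

```text
t 10.4667 p [ 0.609  -0.1874  0.1176] rpy [-9.028e+01  1.000e-02  8.378e+01] w 25.1 F [-0.2  2.6  6.6] J [-23.  19.  12.  82.   0. -17.]
delta units [0.001 0.011 0.017] mm 2.9638601081223857
twist units [ 0.0031  0.0008 -0.0001]
```

View pics/a9.png

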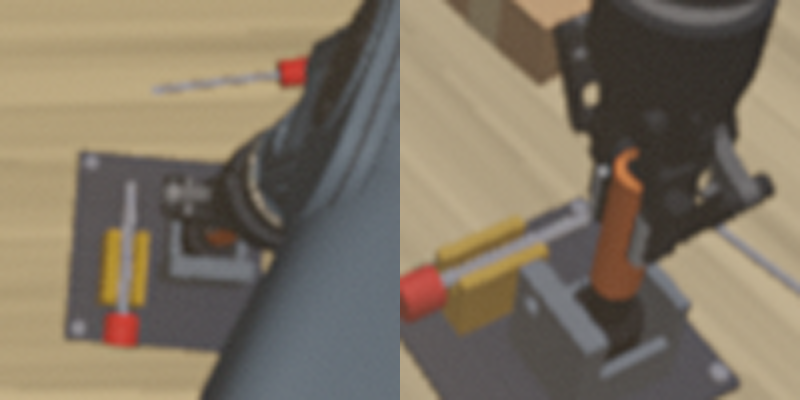

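arm_command(grip=[20,20,20,20,20,20,20,20], delta_pos=[[0,-0.03,0],[0,-0.08,0],[0,-0.15,0],[0,-0.15,0],[0,-0.15,0],[0,-0.15,0],[0,-0.2,0],[0,-0.1,0]], twist=[[0,0,0],[0,0,0],[0,0,0],[0,0,0],[0,0,0],[0,0,0],[0,0,0],[0,0,0]])

```text
t: 11.23
tcp_pos: [0.6076, -0.188, 0.2699]
orientation: [-90.2, 0.1, 83.7]
contact_force: [-0.0, 0.3, -1.4]
gripper_width: 0.291
```

arm_command(grip=[20,20,20,20], delta_pos=[[0,-0.2,0],[0,-0.1,0],[0,0,0],[0,0,0]], twist=[[0,0,0],[0,0,0],[0,0,0],[0,0,0]])

```text
t: 11.57
tcp_pos: [0.6078, -0.1879, 0.312]
orientation: [-90.1, 0.1, 83.7]
contact_force: [-0.8, -0.7, -3.0]
gripper_width: 0.291
```

```bash
python3 - <<'E'
from station import arm
import cv2,numpy as np
from h import *
T=np.array([.5855,.1655,.102]);a=np.radians(-166.5);t=np.radians(32.3)
n=np.array([np.sin(t)*np.cos(a),np.sin(t)*np.sin(a),np.cos(t)])
y=-n
for sgn in (1,-1):
    x=sgn*np.array([-np.sin(a+np.pi),np.cos(a+np.pi),0]); R=np.column_stack([x,y,np.cross(x,y)]); print(Ro.from_matrix(R).as_euler("xyz",degrees=True), "TCP",T+.208*n)
for k in("top","side"):
    c=arm.camera(k);np.savez(k+"8.npz",**c);cv2.imwrite(f"pics/{k}8.png",c["color"][:,:,::-1])
E
python3 d.py .4774 .1396 .278 -122 0 103.5
```

```text
[-122.3    0.   103.5] TCP [0.47742566 0.13955365 0.27781446]
[-57.7   0.  -76.5] TCP [0.47742566 0.13955365 0.27781446]
t 11.6667 p [ 0.6069 -0.1875  0.3091] rpy [-8.983e+01 -4.000e-02  8.375e+01] w 24.9 F [ 0.6 -0.6 -2.4] J [-23.  23.  39. 106.  -0. -17.]
delta units [2.073 0.212 1.095] mm 353.15805788927247
twist units [-0.3538 -0.214  -0.0606]
```

View pics/side8.png

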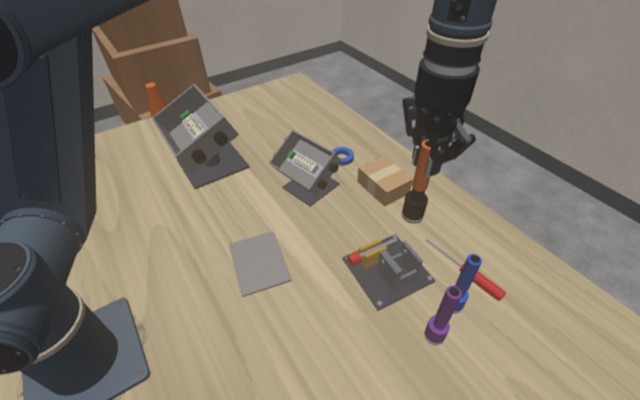

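View pics/top8.png

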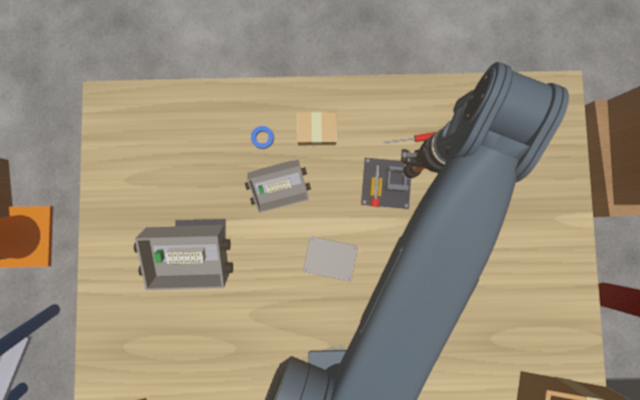

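```bash
cat > plan.py <<'E'
import sys
from station import arm
from h import *
s=arm.get_state(); p=s["tcp_pos"]; R=Ro.from_euler("xyz",s["orientation"],degrees=True)
v=[float(a) for a in sys.argv[1:8]]; N=int(v[6])
T=np.array(v[:3]);Rt=Ro.from_euler("xyz",v[3:6],degrees=True)
w=(R.inv()*Rt).as_rotvec()/N
d=(T-p)/N; print("twist/row",(w/(np.pi/2)).round(4))
for k in range(N):
    print((R.inv().apply(d)/.15).round(3)); R=R*Ro.from_rotvec(w)
E
python3 plan.py .446 .132 .328 -122.3 0 103.5 12
```

```text
twist/row [-0.0298 -0.0178 -0.0051]
[ 0.167 -0.01   0.108]
[ 0.17  -0.014  0.103]
[ 0.173 -0.017  0.097]
[ 0.175 -0.02   0.092]
[ 0.178 -0.023  0.086]
[ 0.181 -0.025  0.08 ]
[ 0.183 -0.027  0.073]
[ 0.185 -0.029  0.067]
[ 0.187 -0.031  0.06 ]
[ 0.189 -0.032  0.054]
[ 0.191 -0.033  0.047]
[ 0.192 -0.033  0.04 ]
```

arm_command(grip=[20,20,20,20,20,20,20,20], delta_pos=[[0.167,-0.01,0.108],[0.17,-0.014,0.103],[0.173,-0.017,0.097],[0.175,-0.02,0.092],[0.178,-0.023,0.086],[0.181,-0.025,0.08],[0.183,-0.027,0.073],[0.185,-0.029,0.067]], twist=[[-0.03,-0.018,-0.005],[-0.03,-0.018,-0.005],[-0.03,-0.018,-0.005],[-0.03,-0.018,-0.005],[-0.03,-0.018,-0.005],[-0.03,-0.018,-0.005],[-0.03,-0.018,-0.005],[-0.03,-0.018,-0.005]])

```text
t: 12.33
tcp_pos: [0.4975, 0.0267, 0.3194]
orientation: [-111.7, -1.1, 97.1]
contact_force: [-0.3, 1.2, -2.5]
gripper_width: 0.295
```

```bash
python3 d.py;python3 plan.py .446 .132 .328 -122.3 0 103.5 5
```

```text
t 12.3333 p [0.4975 0.0267 0.3194] rpy [-111.66   -1.15   97.13] w 25.2 F [-0.3  1.2 -2.5] J [ -9. -23.  -9.  82.   7. -15.]
twist/row [-0.0235 -0.0138 -0.0042]
[ 0.148 -0.027  0.044]
[ 0.149 -0.027  0.04 ]
[ 0.15  -0.028  0.036]
[ 0.151 -0.028  0.031]
[ 0.152 -0.028  0.027]
```

arm_command(grip=[20,20,20,20,20,20,20], delta_pos=[[0.15,-0.027,0.044],[0.15,-0.027,0.04],[0.15,-0.028,0.036],[0.15,-0.028,0.03],[0.08,-0.02,0.01],[0,0,0],[0,0,0]], twist=[[-0.024,-0.014,-0.004],[-0.024,-0.014,-0.004],[-0.024,-0.014,-0.004],[-0.024,-0.014,-0.004],[-0.01,-0.005,-0.002],[0,0,0],[0,0,0]])

```text
t: 12.92
tcp_pos: [0.4519, 0.1214, 0.3287]
orientation: [-121.2, -0.1, 102.8]
contact_force: [0.0, -0.3, -2.4]
gripper_width: 0.289
```

```bash
python3 d.py .4614 .136 .304 -122.3 0 103.5
python3 - <<'E'
from station import arm
import cv2,numpy as np
for k in("top","side"):
    c=arm.camera(k);np.savez(k+"9.npz",**c);cv2.imwrite(f"pics/{k}9.png",c["color"][:,:,::-1])
E
```

```text
t 12.9167 p [0.4519 0.1214 0.3287] rpy [-1.2120e+02 -6.0000e-02  1.0278e+02] w 24.7 F [ 0.  -0.3 -2.4] J [  4. -38. -21.  76.   5.  -8.]
delta units [0.081 0.184 0.014] mm 30.189655393752084
twist units [-0.0122 -0.0072 -0.0036]
```

View pics/side9.png

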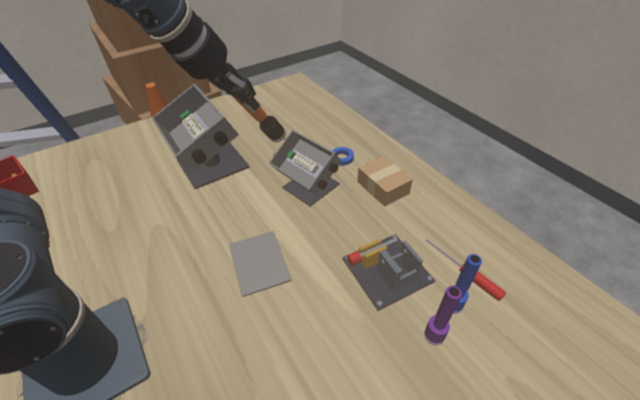

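View pics/top9.png

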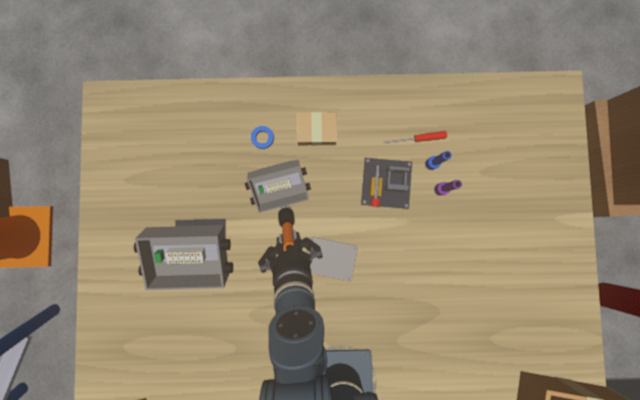

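```bash
python3 - <<'E'
from h import *
C={n:np.load(n+"9.npz") for n in("top","side")}
t=C["top"]["color"][195:265,250:320,::-1];s=C["side"]["color"][85:155,220:290,::-1]
cv2.imwrite("pics/a10.png",np.hstack([cv2.resize(i,(400,400),interpolation=cv2.INTER_CUBIC) for i in(t,s)]))
for n,(r0,r1,k0,k1) in dict(top=(195,265,250,320),side=(85,155,220,290)).items():
    hsv=cv2.cvtColor(C[n]["color"],cv2.COLOR_RGB2HSV).astype(int)
    m=np.zeros((400,640),bool); m[r0:r1,k0:k1]=True
    m&=(hsv[...,0]>3)&(hsv[...,0]<13)&(hsv[...,1]>170)&(hsv[...,2]>60)
    v,u=np.nonzero(m);print(n,m.sum(),v.min(),v.max(),u.min(),u.max(),cv2.fitLine(np.stack([u,v],1).astype(np.float32),cv2.DIST_L2,0,.01,.01).ravel())
E
```

```text
top 183 223 249 283 293 [2.9743174e-02 9.9955755e-01 2.8710928e+02 2.3387431e+02]Traceback (most recent call last):
  File "<stdin>", line 9, in <module>
    return umr_minimum(a, axis, None, out, keepdims, initial, where)
ValueError: zero-size array to reduction operation minimum which has no identity
```

View pics/a10.png

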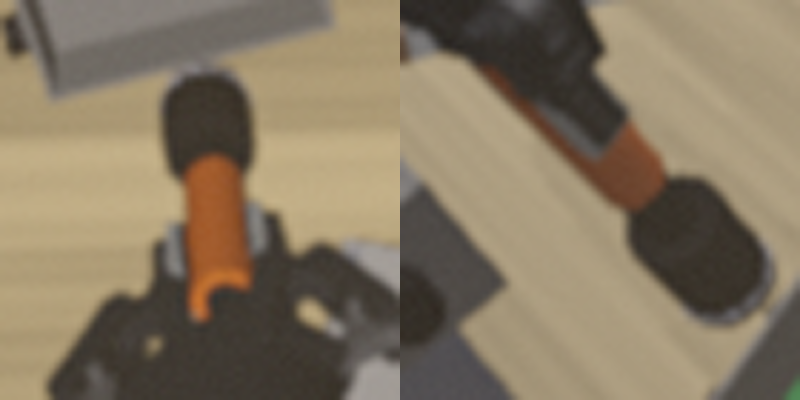

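```bash
cat > ov.py <<'E'
import sys
from station import arm
from h import *
# usage ov.py out tag ; draws predicted lamp outline from tool pose
tag=sys.argv[1]; s=arm.get_state()
P=[];Q=[]
p=s["tcp_pos"];R=Ro.from_euler("xyz",s["orientation"],degrees=True).as_matrix()
y=R[:,1];L=[]
for n in("top","side"):
    c=np.load(n+tag+".npz"); pts=[]
    lens=p+.108*y; ax=-y
    ctr=proj(c,lens).astype(int)
    r0,k0=int(ctr[0]-45),int(ctr[1]-35); r0=max(r0,0);k0=max(k0,0)
    if n=="top": r0=int(ctr[0]-15)
    S=400/70
    im=cv2.resize(c["color"][r0:r0+70,k0:k0+70,::-1],(400,400),interpolation=cv2.INTER_CUBIC)
    for d,r in((0,.020),(.046,.020),(.072,.013),(.160,.013)):
        th=np.linspace(0,2*np.pi,40)
        ring=lens+ax*d+r*(np.outer(np.cos(th),R[:,0])+np.outer(np.sin(th),R[:,2]))
        q=((proj(c,ring)-[r0,k0]+.5)*S)[:,::-1].astype(np.int32)
        cv2.polylines(im,[q],True,(0,255,0),1)
    L.append(im)
cv2.imwrite(f"pics/ov{sys.argv[2]}.png",np.hstack(L)); print(p.round(4),s["orientation"].round(2))
E
python3 ov.py 9 9
```

```text
[0.453  0.1206 0.3294] [-1.2123e+02 -7.0000e-02  1.0266e+02]
```

View pics/ov9.png

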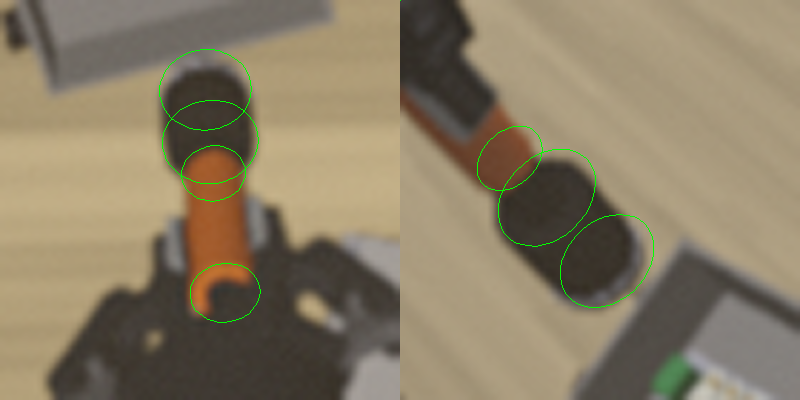

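```bash
python3 - <<'E'
from h import *
S=70/400
for n,r0,k0,pts in (("top",195,250,[(215,220),(190,220),(208,110),(300,130),(100,180)]),("side",85,220,[(640-400,175),(700-400,240),(520-400,100),(620-400,60),(600-400,300)])):
    c=np.load(n+"9.npz");hsv=cv2.cvtColor(c["color"],cv2.COLOR_RGB2HSV)
    for u,v in pts: print(n,u,v,hsv[int(r0+v*S),int(k0+u*S)])
E
```

```text
top 215 220 [ 12 183 163]
top 190 220 [ 12 171 149]
top 208 110 [18 70 62]
top 300 130 [ 20  82 174]
top 100 180 [ 20  80 188]
side 240 175 [ 11 147 113]
side 300 240 [18 53 62]
side 120 100 [ 11 134  76]
side 220 60 [ 20  64 174]
side 200 300 [ 20  65 172]
```

```bash
cat > fit.py <<'E'
import sys
from h import *
from scipy.ndimage import map_coordinates
from scipy.optimize import least_squares
def measure(tag,p,R,hd={"top":np.linspace(.008,.04,9),"side":np.linspace(.008,.04,9)},hn={"top":np.linspace(.078,.14,12),"side":np.linspace(.076,.086,5)},verbose=True):
    y=R[:,1]; lens0=p+.108*y; ax0=-y
    th=np.zeros(4)
    for it in range(4):
        def line(th): 
            a=lens0+R[:,0]*th[0]+R[:,2]*th[1]; b=lens0+.16*ax0+R[:,0]*th[2]+R[:,2]*th[3]; return a,(b-a)/.16
        a,u=line(th); obs=[]
        for n in("top","side"):
            c=np.load(n+tag+".npz");hsv=cv2.cvtColor(c["color"],cv2.COLOR_RGB2HSV).astype(float)
            for ds,ch,thr,sg,kind in((hd[n],2,112,-1,"h"),(hn[n],1,120 if n=="top" else 100,1,"o")):
                for d in ds:
                    q=proj(c,a+u*d);t=proj(c,a+u*(d+.01))-q;t/=np.linalg.norm(t);nrm=np.array([-t[1],t[0]])
                    s=np.arange(-12,12.01,.1);pr=map_coordinates(hsv[...,ch],(q[:,None]+nrm[:,None]*s),order=1)
                    m=(pr-thr)*sg>0; i0=120
                    if not m[i0]: continue
                    l=i0
                    while l>0 and m[l]:l-=1
                    r=i0
                    while r<240 and m[r]:r+=1
                    w=s[r]-s[l]; wexp=np.linalg.norm(proj(c,a+u*d+R[:,0]*.001)-q)*0
                    obs.append((n,d,q+nrm*(s[l]+s[r])/2,nrm,w,kind))
        ws={}
        for o in obs: ws.setdefault((o[0],o[5]),[]).append(o[4])
        med={k:np.median(v) for k,v in ws.items()}
        obs=[o for o in obs if abs(o[4]-med[(o[0],o[5])])<1.2]
        Cs={n:np.load(n+tag+".npz") for n in("top","side")}; Cs={n:{k:Cs[n][k] for k in("R","t","fx","fy","cx","cy")} for n in Cs}
        def res(th):
            a,u=line(th); return [(proj(Cs[n],a+u*d)-q)@nr for n,d,q,nr,w,k in obs]
        f=least_squares(res,th,loss="soft_l1",f_scale=.5); th=f.x
    if verbose: print("obs",len(obs),"widths",{k:round(v,1) for k,v in med.items()},"rms",np.sqrt(np.mean(np.square(res(th)))).round(2),"offs mm",(th*1e3).round(1))
    return line(th)
if __name__=="__main__":
    p=np.array(eval(sys.argv[2]));R=Ro.from_euler("xyz",eval(sys.argv[3]),degrees=True).as_matrix()
    a,u=measure(sys.argv[1],p,R); print("lens",a.round(4),"axis",u.round(4),"tool -y",(-R[:,1]).round(4),"angle",np.degrees(np.arccos(u@-R[:,1]/np.linalg.norm(u))).round(2))
    T=np.array([.5855,.1655,.102]);n=np.array([-.5196,-.1247,.8453])
    u=u/np.linalg.norm(u); k=-(a-T)@n/(-u@n)
    hit=a-u*((a-T)@n)/(u@n); print("axis vs n deg",np.degrees(np.arccos(u@n)).round(2),"hit offset mm",((hit-T)*1e3).round(1),"dist",np.linalg.norm(a-T).round(4))
E
python3 fit.py 9 "[.4525,.121,.329]" "[-121.2,-.06,102.72]"
# before-move check: lamp hanging vertical
python3 fit.py 8 "[.6072,-.1877,.310]" "[-89.95,0,83.75]"
```

```text
obs 35 widths {('top', 'h'): np.float64(15.6), ('top', 'o'): np.float64(10.6), ('side', 'h'): np.float64(18.0), ('side', 'o'): np.float64(12.5)} rms 0.14 offs mm [0.4 2.7 0.9 0.4]
lens [0.5047 0.1333 0.2352] axis [-0.4939 -0.1089  0.8628] tool -y [-0.5051 -0.1149  0.8554] angle 0.84
axis vs n deg 1.94 hit offset mm [ -2.4 -15.   -3.7] dist 0.1591
obs 22 widths {('top', 'h'): np.float64(22.3), ('side', 'h'): np.float64(22.5), ('side', 'o'): np.float64(15.7)} rms 0.18 offs mm [ 9.4 -7.1  1.2 -0.1]
lens [ 0.6152 -0.1792  0.202 ] axis [-0.0483 -0.0464  1.    ] tool -y [ 9.e-04 -1.e-04  1.e+00] angle 3.86
axis vs n deg 29.05 hit offset mm [  35.9 -338.7  -27.9] dist 0.3601
```

```bash
python3 - <<'E'
from station import arm
from h import *
s=arm.get_state(); print(s["tcp_pos"],s["orientation"])
p=np.array([.4525,.121,.329]);Ro0=Ro.from_euler("xyz",[-121.2,-.06,102.72],degrees=True)
lens=np.array([.5047,.1333,.2352]);u=np.array([-.4939,-.1089,.8628]);u/=np.linalg.norm(u)
T=np.array([.5855,.1653,.102]);n=np.array([-.5196,-.1247,.8453]);n/=np.linalg.norm(n)
w=np.cross(u,n);w=w/np.linalg.norm(w)*np.arcsin(np.linalg.norm(w));Q=Ro.from_rotvec(w)
Rt=Q*Ro0; 
for h in(.1,):
    pt=T+h*n+Q.apply(p-lens); e=Rt.as_euler("xyz",degrees=True); print("target",pt.round(4),e.round(2))
print("delta",(Ro0.inv().apply(pt-p)/.15).round(3),"twist",((Ro0.inv()*Rt).as_rotvec()/(np.pi/2)).round(4))
E
```

```text
[0.45301512 0.12057997 0.32937846] [-1.21234910e+02 -6.52656722e-02  1.02663789e+02]
target [0.4785 0.1388 0.2785] [-123.12   -0.53  103.02]
delta [0.077 0.389 0.007] twist [-0.0213  0.     -0.0062]
```

arm_command(grip=[20,20,20,20,20,20,20,20], delta_pos=[[0.025,0.05,0.001],[0.026,0.08,0.002],[0.026,0.09,0.002],[0,0.09,0.002],[0,0.06,0],[0,0.019,0],[0,0,0],[0,0,0]], twist=[[-0.007,0,-0.002],[-0.007,0,-0.002],[-0.0073,0,-0.0022],[0,0,0],[0,0,0],[0,0,0],[0,0,0],[0,0,0]])

```text
t: 13.68
tcp_pos: [0.4808, 0.1392, 0.2818]
orientation: [-123.3, -0.5, 103.0]
contact_force: [0.4, -0.3, -2.5]
gripper_width: 0.292
```

```bash
python3 d.py .4785 .1388 .2785 -123.12 -0.53 103.02
python3 - <<'E'
from station import arm
import cv2,numpy as np
for k in("top","side"):
    c=arm.camera(k);np.savez(k+"10.npz",**c)
E
python3 ov.py 10 10; python3 d.py .4785 .1388 .2785 -123.12 -0.53 103.02
```

```text
t 13.6833 p [0.4808 0.1392 0.2818] rpy [-123.31   -0.54  102.97] w 25.0 F [ 0.4 -0.3 -2.5] J [  6. -37. -28.  67.   4.  -6.]
delta units [0.001 0.01  0.025] mm 3.989540373718144
twist units [ 0.0021 -0.0006 -0.0002]
[0.4809 0.1394 0.283 ] [-123.43   -0.53  102.99]
t 13.7833 p [0.4809 0.1394 0.283 ] rpy [-123.43   -0.53  102.99] w 24.9 F [ 0.3 -0.1 -1.6] J [  6. -37. -27.  67.   4.  -6.]
delta units [-0.     0.016  0.03 ] mm 5.120719969295364
twist units [ 0.0035 -0.0003 -0.0002]
```

View pics/ov10.png

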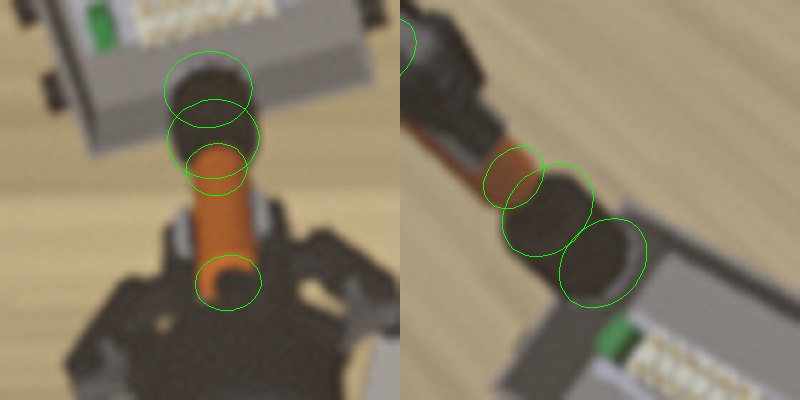

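arm_command(grip=[20,20,20], delta_pos=[[0,0.006,0.012],[0,0,0],[0,0,0]], twist=[[0,0,0],[0,0,0],[0,0,0]])

```text
t: 14.03
tcp_pos: [0.4795, 0.1393, 0.2804]
orientation: [-123.4, -0.5, 103.0]
contact_force: [-0.1, -0.4, -2.1]
gripper_width: 0.289
```

```bash
python3 d.py .4785 .1388 .2785 -123.12 -0.53 103.02
python3 - <<'E'
from station import arm
import cv2,numpy as np
ps=[];os=[]
for i in range(4):
    for k in("top","side"):
        c=arm.camera(k);np.savez(k+"11.npz",**c)
        s=arm.get_state();ps.append(s["tcp_pos"]);os.append(s["orientation"])
print(np.round(ps,4),np.mean(ps,0),np.mean(os,0),np.std(os,0))
import subprocess
m=np.mean(ps,0).tolist();o=np.mean(os,0).tolist()
print(subprocess.run(["python3","fit.py","11",str(m),str(o)],capture_output=True,text=True).stdout)
E
```

```text
t 14.0333 p [0.4795 0.1393 0.2804] rpy [-123.38   -0.54  103.01] w 24.6 F [-0.1 -0.4 -2.1] J [  6. -37. -28.  67.   5.  -6.]
delta units [-0.002  0.007  0.013] mm 2.2550995910804246
twist units [ 0.0029 -0.0001  0.    ]
[[0.4795 0.1394 0.2804]
 [0.4795 0.1394 0.2803]
 [0.4795 0.1394 0.2802]
 [0.4795 0.1394 0.2802]
 [0.4795 0.1394 0.2801]
 [0.4795 0.1394 0.2801]
 [0.4795 0.1394 0.28  ]
 [0.4795 0.1394 0.28  ]] [0.47952694 0.13940024 0.28017395] [-123.36384048   -0.54008344  103.01643993] [0.01325125 0.00203892 0.00189796]
obs 28 widths {('top', 'h'): np.float64(16.6), ('top', 'o'): np.float64(9.9), ('side', 'h'): np.float64(17.2), ('side', 'o'): np.float64(11.6)} rms 0.15 offs mm [0.8 2.5 0.1 1.3]
lens [0.535  0.1539 0.1886] axis [-0.5271 -0.1341  0.8392] tool -y [-0.534  -0.1315  0.8352] angle 0.48
axis vs n deg 0.62 hit offset mm [2.6 1.9 1.9] dist 0.1009
```

arm_command(grip=[20,20,20,20,20,20], delta_pos=[[-0.006,0.003,0.014],[0,0,0],[0,0,0],[0,0,0],[0,0,0],[0,0,0]], twist=[[0.004,0,0],[0,0,0],[0,0,0],[0,0,0],[0,0,0],[0,0,0]])

```text
t: 14.93
tcp_pos: [0.4783, 0.1382, 0.2785]
orientation: [-123.0, -0.5, 103.0]
contact_force: [-0.6, 0.4, -2.4]
gripper_width: 0.292
```

```bash

python3 - <<'E'
from station import arm
import cv2,numpy as np,subprocess
from h import *
ps=[];os=[]
for k in("top","side"):
    c=arm.camera(k);np.savez(k+"12.npz",**c);cv2.imwrite(f"pics/{k}12.png",c["color"][:,:,::-1])
    s=arm.get_state();ps.append(s["tcp_pos"]);os.append(s["orientation"])
    hsv=cv2.cvtColor(c["color"],cv2.COLOR_RGB2HSV); P=cloud(c)
    reg=(P[...,0]>.54)&(P[...,0]<.64)&(P[...,1]>.09)&(P[...,1]<.24)&(hsv[...,2]>150)&(P[...,2]>.07)&(P[...,2]<.13)
    q=P[reg];h=q@np.array([-.5195,-.1247,.8453]);i=(h>-.247)&(h<-.230);print(k,i.sum(),q[i].mean(0).round(4),cv2.minAreaRect((q[i][:,:2]*1e3).astype(np.float32)))
m=np.mean(ps,0).tolist();o=np.mean(os,0).tolist();print(m,o,s["contact_force"],s["qvel"].round(2))
print(subprocess.run(["python3","fit.py","12",str(m),str(o)],capture_output=True,text=True).stdout)
E
```

```text
top 210 [0.5866 0.1641 0.102 ] ((599.3999633789062, 146.64532470703125), (41.683162689208984, 114.45091247558594), 20.79242515563965)
side 195 [0.5841 0.1657 0.1015] ((584.2752075195312, 166.8227081298828), (21.76567268371582, 70.14610290527344), 14.405726432800293)
[0.4782811524216525, 0.13818080185548465, 0.2784779911267781] [-122.98926353780494, -0.5428199328193737, 103.01378868941819] [ 0.33215522 -0.59928633 -2.42916793] [ 0.06  0.   -0.03  0.09  0.04  0.06]
obs 30 widths {('top', 'h'): np.float64(15.8), ('top', 'o'): np.float64(10.1), ('side', 'h'): np.float64(17.2), ('side', 'o'): np.float64(11.6)} rms 0.21 offs mm [ 0.9  3.1 -0.3  0.4]
lens [0.5327 0.1526 0.1862] axis [-0.5131 -0.1343  0.8479] tool -y [-0.5287 -0.1304  0.8387] angle 1.06
axis vs n deg 0.5 hit offset mm [-1.4  0.6 -0.8] dist 0.1003
```

View pics/side12.png

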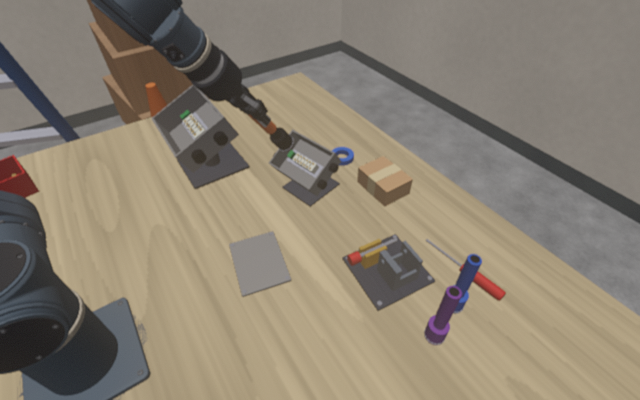

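View pics/top12.png

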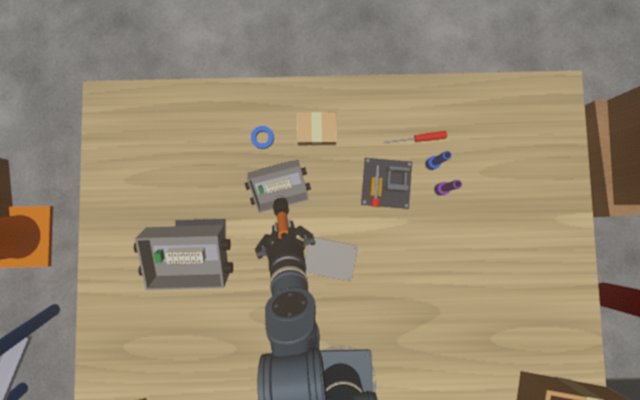

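The lens is at side (283,140), aimed at the terminal block. The pin is still in the notch, with its knob at top (376,202), and the bystanders look unmoved. I'm handing it in.

```bash
python3 -c "
from station import arm
print(arm.close_job())"
```

```text
the job is handed in; nothing more can be done
None
```

The job is handed in: the pin is parked in the yellow notch, and the arm is holding the lamp aimed into the smaller junction box. The clock read about 15 s of the 54 s allowed, and no verdict was reported.

- **Pin:** I drew it about 115 mm straight out along the dock's -x, lowered it into the notch until it touched at about 5 N, and let go. The pictures show the shank between the notch walls, with the knob on the same side as before and clear of the groove's end.
- **Lamp:** I lifted the orange lamp clear of the cheeks, tipped it about 32° and held it over the box. The last camera check put the lens 100 mm from the terminal block. The lamp's axis was about 0.5° off the box normal and pointed within 2 mm of the block's middle.
- **Forces and surroundings:** The wrist force was steady at about 2.4 N, which is just the lamp's weight. The box and the other things on the bench looked unmoved in the last pictures.

**Checks that disagreed:**
- The image fit put the lamp's axis about 1° and 3 mm off the tool axis. I aimed by the image fit.
- The two cameras' positions for the terminal block differ by about 2–3 mm, so I used their mean.
- An early fit of the lamp, made while it hung over the dock, was spoiled by the background and I ignored it.
- The lens distance rests on the grasp height, about ±2 mm, not on a separate measurement of the lens end.

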